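Take the depth of a blind hub bore with a collar gauge

ROBOT

A 6-joint arm with a two-finger parallel gripper is mounted at the origin on the work surface. World frame = base frame: x ahead of the robot, y to its left, z up, the work surface at z = 0. Lengths are in m, angles in rad, forces in N, time in s.
With the tool pointing down it reaches from about 0.3 to 0.875 m from the base axis. Payload 6.4 kg.
Tool frame: the origin (TCP) lies at the very end of the fingers, on their centre line; the grasp point (between the pads) lies 19 mm behind it (ctrl.tcp_to_grasp is the distance from the TCP to the grasp point, in m); z points along the fingers, y is the direction in which the jaws open and shut (so a half turn about z gives the same grasp; the last joint's range is limited). The gripper opens to 85 mm and grips with 20 to 120 N. Pads are 22 mm wide; open, the fingers measure 114 mm over their backs; the gripper's body (76 mm by 85 mm) begins 54 mm behind the grasp point. The pads swing forward as they close: fully open they stand 13 mm farther back than shut.
Start: joints at [-1.317, 0.181, 1.607, -0, 1.354, -0.206], TCP at [0.255, -0.515, 0.231] pointing down, gripper open.
Joint ranges: [-2.99, 2.99], [-0.89, 2.07], [0.3, 2.58], [-1.14, 4.28], [0, 2.63], [-3.12, 3.12]. Speed limits (rad/s): [2.57, 2.57, 3.01, 3.14, 3.14, 3.14].

INTERFACE

Orientations are given as a unit quaternion [w, x, y, z].
In Python, from bench import ctrl gives the robot as it stands. The module is installed in compiled form; this text tells all that it offers.
- The arm moves only by the tool drive_tool, never from a script. Its argument "deltas" is a list of rows, each an object with "slide": the shift along the tool's x, y, z as a fraction of full scale, a list of three; "delta_rot": the turn, a rotation vector about the tool's x, y, z as a fraction of full scale, a list of three; "hand": the opening, from 0 (shut) to 1 (fully open). In form: [{"slide": [tx, ty, tz], "delta_rot": [wx, wy, wz], "hand": hand}, ...]. A call has exactly 5 rows; each row shifts and turns the commanded pose from where the row before left it, along the tool's axes as they then stand; what a row does not reach is not made up. Full scale, the value 1, is 50 mm for a shift and 180 degrees for a turn. A row lasts 1/8 s, in which the tool goes at most 62.5 mm and 10.7 degrees, less where a joint would pass 70% of its speed; a pose out of reach is approached as far as the arm can. A call with a number of a shift or a turn outside -1 to 1 is refused whole. A call with a gripper value outside its range is refused whole. The fingers move at their own pace and stop on an object; the grip force is fixed at half the most. Time passes only in rows, so rows that do not move let the fingers close, or fill a call up. It gives the time, the measured TCP pose, the force and the opening at its end, in the units of the state.
- ctrl.get_obs(): the state, without advancing time (a new reading comes with each control period).
- ctrl.camera(name): name is "scene" or "top" or "wrist"; returns a dict with "frame" (384x512x3 uint8, red, green, blue), "mtx" (3x3 intrinsics, pixels), "R" (3x3) and "t" (3): a world point X has camera coordinates R X + t. Camera axes: x right, y down, z forward; pixel columns grow to the right and rows downward; lengths in m; the calibration is good to about 2 mm. A picture is of the moment at which its call begins. There is no depth.
- ctrl.hand_in(): hands the job in, once; it reports no verdict.
The state is a dict: "time_s": time; "q": joint angles; "dq": joint speeds; "joint_efforts": joint torques, N m; "eef_pos": TCP position; "eef_rot": TCP orientation; "wrist_force": force on the tool from outside, world axes, zero at the start; "torque": the same for the moment, N m; "opening": opening from 0.0 (shut) to 1.0 (fully open).
Only numpy, scipy, OpenCV 4.12 (cv2) and the standard library are available. Lean on these libraries where they do the work, as an engineer would, in place of code of your own. Each camera call takes 0.05 s, during which the arm holds its last target.

TASK

Take the depth gauge out of its red rest block and lower it, without dropping it, through the brass bush into the blind bore of the wheel hub until the rod stands on the bottom. Then push its collar down until the black foot sits flat on the bush, so that it marks the depth, pressing only lightly, and leave the gauge standing there. Do not disturb the spanner, the can or the bearing.

Things in the scene. Friction and masses are not known exactly. Their poses are not given: they have to be found in the camera images.
- hub: Grey steel wheel hub, fixed, standing on its flange (130 mm across, 14 mm thick, five studs to 38 mm above the bench); origin at the centre of its underside, z up. Body 80 mm across at the top, 90 mm high. Its blind bore (17 mm) runs down the z axis from the bush to a flat, hard bottom (its centre: bore_bottom) at an unknown height, 24 to 28 mm above the origin.
- hub_top (a point): Centre of the hub's flat top face, 90 mm above its underside. Here sits the brass bush (33 mm across, 14 mm hole on the hub's axis, 30 mm long), pressed in and firm; its face (centre: bush_face) stands proud of the top face by an unknown 2 to 18 mm.
- rest: Red plastic rest block, fixed, 80 x 80 x 50 mm; origin at the centre of its underside. A 13 mm hole, 40 mm deep, in the middle of its top holds the gauge upright.
- gauge: Depth gauge: a steel rod 12 mm thick and 130 mm long, with a nose tapering over 6 mm to a 6 mm flat end; origin at the nose's end, z along the rod to its upper end. It stands nose down in the rest block, its end 10 mm above the bench. About 160 g with its collar.
- collar_foot (a point): Centre of the underside of the collar on the rod: a black foot disc (34 mm across, 5 mm thick) under a yellow barrel (24 mm across, 26 mm high, the place to grip). It starts 88 to 92 mm above the nose's end and can slide down to 56 mm. It stays where it is left: about 6 N slide it, so the gauge can be lifted by it. z points up the rod.
- collar_top (a point): Centre of the top of the collar's yellow barrel, 31 mm above its underside.
- spanner: Steel spanner, 160 mm long, lying on the bench; its origin is near its middle.
- can: Blue can, 60 mm across and 85 mm high, upright; origin at the centre of its underside.
- bearing: Steel bearing ring, 64 mm across and 20 mm high with a 32 mm hole, flat on the bench; origin at the centre of its underside.
Not all that is in view belongs to the job. What is shaped like the gauge but orange is not meant.

How it is judged:
On the way, in this order (a step that is already met when the one before it is completed fails the run):
1. the gauge is lifted out of its rest block (z of gauge in the frame of rest above 0.052 m), for 0.1 s.
2. the rod stands on the bottom of the bore (distance between gauge and bore_bottom below 0.0025 m and angle between gauge's own z axis and vertical below 0.06 rad), for 0.1 s.
3. the collar's foot sits on the bush, the rod still on the bottom (all of step 2 and distance between collar_foot and bush_face below 0.002 m), for 0.2 s.
At the end, for the whole second after the job is handed in: The gauge stands upright (within 3.4 degrees) and at rest in the hub's bore, its nose within 2.5 mm of the middle of the bore's bottom, and the middle of the collar's underside is within 2 mm of the middle of the bush's face (all of step 3 and linear speed of gauge below 0.02 m/s); the robot touches nothing.
It fails at once if the gauge is pressed against the hub, its bush or its bore with more than 35 N (contact force between gauge and hub above 35 N).
It fails at once if the robot presses on the hub with more than 25 N (contact force between the arm and hub above 25 N).
It fails at once if the gauge is dropped: it moves faster than 0.3 m/s inside the bore (horizontal distance between gauge and hub below 0.012 m and z of gauge in the frame of hub below 0.09 m and linear speed of gauge above 0.3 m/s).
It fails at once if the spanner, the can or the bearing is moved more than 20 mm (distance of any of spanner, can, bearing from where it was at the start of the episode above 0.02 m).
It also fails if it takes over 51 s, if anything falls off the work surface, if the arm or the gripper's body presses on something with over 40 N, if the wrist force passes 120 N, or if a joint passes its speed limit or range.

## Working session

There is one attempt and no reset: what is moved stays moved. The work goes in short steps, Python scripts to look and compute and a tool call to move; the robot and the scene stay as the last step left them, time stands still between calls to the robot, and variables do not carry over. Pictures are saved under pics/ and viewed, and the job is handed in when it is done.

Besides the shell and the picture viewer there is one more tool, called as name([rows], argument=value, ...), one row to a line, values as JSON. drive_tool: Moves the arm, as the interface text tells. Its arguments: {"type":"object","properties":{"deltas":{"type":"array","items":{"type":"object","properties":{"slide":{"type":"array","items":{"type":"number"}},"delta_rot":{"type":"array","items":{"type":"number"}},"hand":{"type":"number"}}}}},"required":["deltas"]}

```bash
mkdir -p pics; python3 - <<'E'
from bench import ctrl
import cv2,pickle
d={}
for n in ["scene","top","wrist"]:
    c=ctrl.camera(n); d[n]=c
    cv2.imwrite(f"pics/{n}0.png",c["frame"][:,:,::-1])
    print(n,c["mtx"].round(1).tolist(),c["R"].round(3).tolist(),c["t"].round(3).tolist())
pickle.dump(d,open("c0.pkl","wb"))
print(ctrl.get_obs(), ctrl.tcp_to_grasp)
E
```

```text
scene [[358.6, 0.0, 259.1], [0.0, 358.6, 188.9], [0.0, 0.0, 1.0]] [[0.392, 0.92, -0.005], [0.591, -0.256, -0.765], [-0.705, 0.296, -0.644]] [-0.235, -0.258, 1.302]
top [[369.5, 0.0, 254.6], [0.0, 369.5, 193.7], [0.0, 0.0, 1.0]] [[-0.043, -0.999, -0.005], [-0.97, 0.043, -0.239], [0.239, -0.006, -0.971]] [0.006, 0.596, 0.865]
wrist [[288.3, 0.0, 257.0], [0.0, 288.3, 194.0], [0.0, 0.0, 1.0]] [[0.444, -0.896, -0.001], [-0.854, -0.424, 0.301], [-0.27, -0.132, -0.954]] [-0.575, -0.039, 0.38]
{'time_s': 0.15, 'q': array([-1.31727654e+00,  1.81411860e-01,  1.60775567e+00,  2.38736966e-05,
        1.35378947e+00, -2.06289740e-01]), 'dq': array([-0.0001325 , -0.00102366, -0.00290453,  0.00060095, -0.0014114 ,
        0.00072095]), 'joint_efforts': array([ 8.01399437e-04, -4.45252991e+01, -3.51695216e+01, -2.52670889e-04,
        5.76895880e-03,  2.42267356e-05]), 'eef_pos': array([ 0.25509465, -0.51485918,  0.23057872]), 'eef_rot': array([-6.82257885e-04,  9.73688463e-01,  2.27882233e-01, -4.45615387e-06]), 'wrist_force': array([0.60583369, 0.30534896, 0.16304639]), 'torque': array([ 0.04700026, -0.0035788 ,  0.0036699 ]), 'opening': 0.9990079589617789} 0.0187
```

View pics/scene0.png

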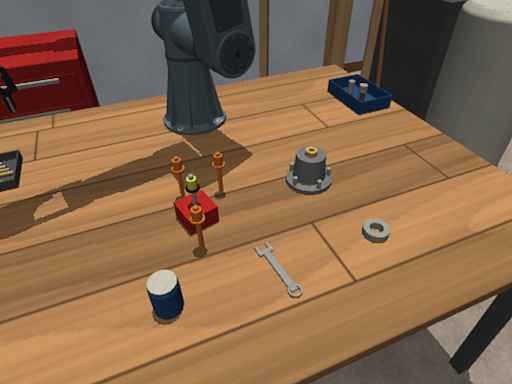

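View pics/top0.png

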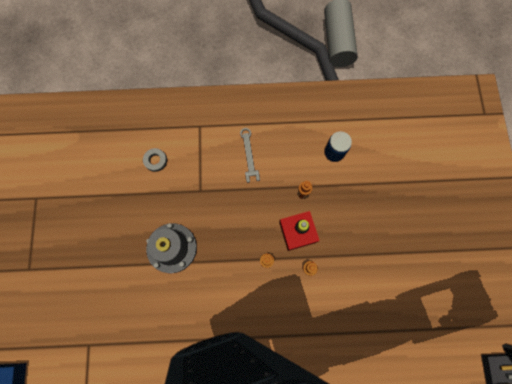

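View pics/wrist0.png

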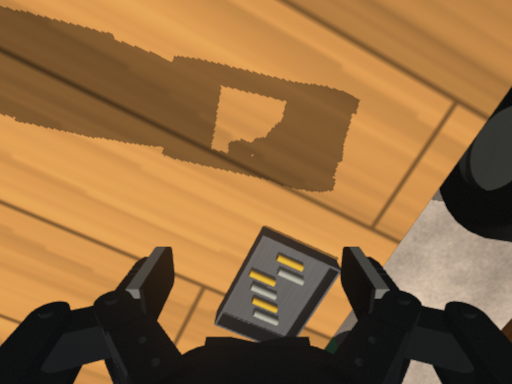

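The scene view shows the yellow-collared gauge at (192,183) on the red block, ringed by three orange look-alikes at (177,160), (218,158) and (197,212). The hub is at (311,165). In the top view the gauge is at (303,226), the orange posts at (305,188), (266,260) and (310,267), and the hub's bush at (162,244). I'm choosing the yellow one standing on red, and will check it in a crop.

```bash
cat > h.py <<'E'
import numpy as np,cv2
def ray(c,uv):
    d=np.linalg.inv(c["mtx"])@np.array([uv[0],uv[1],1.]); R=c["R"]
    return -R.T@c["t"], R.T@d
def onz(c,uv,z):
    o,d=ray(c,uv); return o+d*(z-o[2])/d[2]
def tri(c1,u1,c2,u2):
    A=[];b=[]
    for c,u in((c1,u1),(c2,u2)):
        o,d=ray(c,u); d=d/np.linalg.norm(d); P=np.eye(3)-np.outer(d,d); A.append(P); b.append(P@o)
    x=np.linalg.lstsq(np.vstack(A),np.hstack(b),rcond=None)[0]
    return x, np.linalg.norm(np.vstack(A)@x-np.hstack(b))
def proj(c,X):
    p=c["mtx"]@(c["R"]@np.asarray(X)+c["t"]); return p[:2]/p[2]
def blobs(c,lo,hi,mina=8):
    hsv=cv2.cvtColor(c["frame"],cv2.COLOR_RGB2HSV)
    m=cv2.inRange(hsv,np.array(lo),np.array(hi))
    n,_,s,ce=cv2.connectedComponentsWithStats(m)
    return [(ce[i].round(1).tolist(),s[i].tolist()) for i in range(1,n) if s[i][4]>=mina]
def crop(c,x,y,w,h,f,name):
    cv2.imwrite(name,cv2.resize(c["frame"][y:y+h,x:x+w,::-1],None,fx=f,fy=f,interpolation=cv2.INTER_NEAREST))
E
python3 - <<'E'
import pickle;from h import *
d=pickle.load(open("c0.pkl","rb"))
for n in("scene","top"):
    c=d[n]; print(n,"cam",(-c["R"].T@c["t"]).round(3))
    print(" yellow",blobs(c,(22,120,90),(34,255,255)))
    print(" orange",blobs(c,(5,215,100),(14,255,255)))
    print(" red",blobs(c,(0,200,60),(3,255,255)))
crop(d["top"],250,170,90,110,5,"pics/ct.png")
crop(d["scene"],150,140,100,120,5,"pics/cs.png")
crop(d["top"],135,210,75,75,7,"pics/ch.png")
crop(d["scene"],275,135,70,65,8,"pics/chs.png")
E
```

```text
scene cam [ 1.162 -0.236  0.641]
 yellow [([309.9, 147.6], [308, 147, 5, 3, 10]), ([191.2, 182.6], [185, 175, 12, 15, 113])]
 orange []
 red [([43.8, 73.0], [0, 30, 93, 90, 4061]), ([1.5, 82.4], [0, 78, 5, 8, 24]), ([207.0, 208.1], [196, 191, 23, 38, 411]), ([184.6, 211.8], [174, 196, 22, 39, 394])]
top cam [ 0.372 -0.015  0.982]
 yellow [([302.8, 225.2], [298, 220, 11, 11, 67]), ([162.6, 243.9], [156, 238, 14, 13, 129])]
 orange []
 red [([298.0, 231.3], [280, 212, 39, 38, 800])]
```

View pics/ct.png

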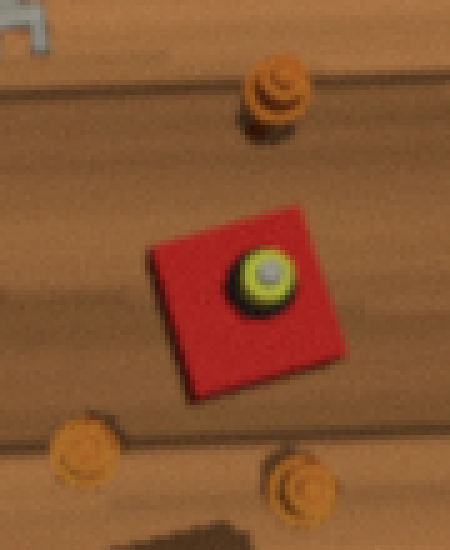

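View pics/cs.png

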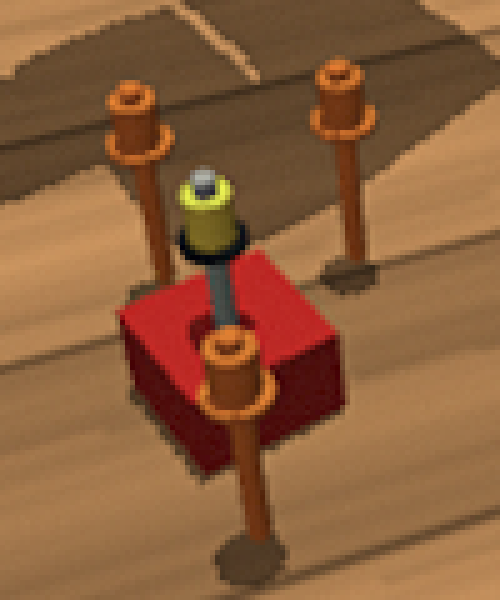

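View pics/ch.png

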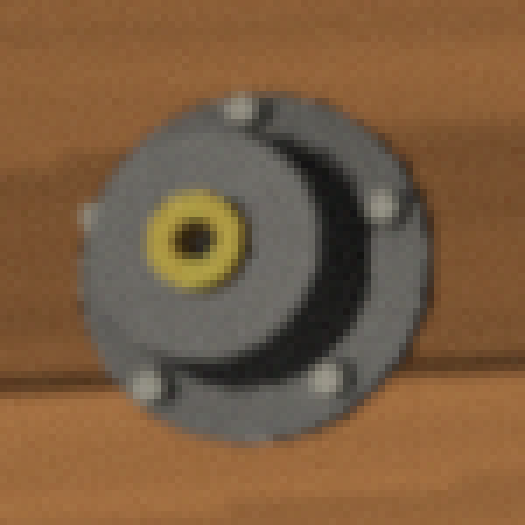

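View pics/chs.png

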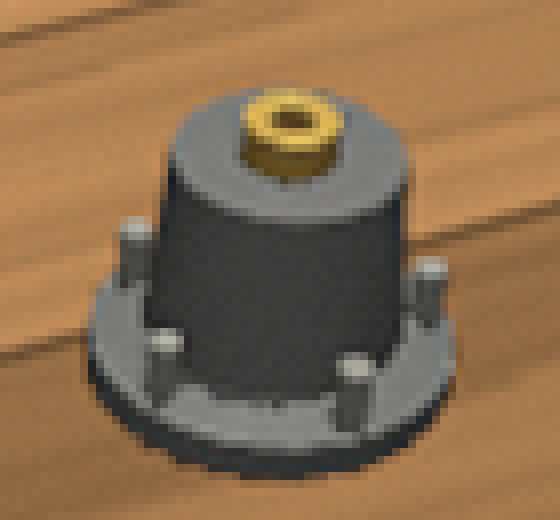

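```bash
python3 - <<'E'
import pickle;from h import *
d=pickle.load(open("c0.pkl","rb"));T=d["top"];S=d["scene"]
def f(o,k,p): return np.array(o)+np.array(p)/k-0.5
pairs={"rodtop":(f((250,170),5,(269,272)),f((150,140),5,(203,178))),
"pA":(f((250,170),5,(283,82)),f((150,140),5,(230,336))),
"pB":(f((250,170),5,(86,446)),f((150,140),5,(339,66))),
"pC":(f((250,170),5,(315,484)),f((150,140),5,(131,88))),
"bush":(f((135,210),7,(195,239)),f((275,135),8,(293,120)))}
for k,(a,b) in pairs.items():
    x,r=tri(T,a,S,b); print(k,x.round(4),round(r,4))
print("rod z.14",onz(T,pairs["rodtop"][0],.14),onz(S,pairs["rodtop"][1],.14))
for z in(.092,.1,.108): print("bush",z,onz(T,pairs["bush"][0],z),onz(S,pairs["bush"][1],z))
for k in("pA","pB","pC"):
  g=onz(T,pairs["rodtop"][0],.14)
  p=onz(T,pairs[k][0],.14); v=(p-g)[:2]; print(k,v.round(3),np.hypot(*v).round(3),np.degrees(np.arctan2(v[1],v[0])).round(0))
# red top corners (hole centre)
for p in((152,246),(300,207),(345,353),(193,402)): print(onz(T,f((250,170),5,p),.05).round(4))
E
```

```text
rodtop [ 0.5033 -0.1295  0.1371] 0.0009
pA [ 0.5971 -0.1445  0.124 ] 0.0004
pB [ 0.4285 -0.0411  0.1278] 0.0005
pC [ 0.4071 -0.1431  0.1291] 0.0007
bush [0.4764 0.2044 0.1012] 0.0002
rod z.14 [ 0.50300242 -0.12850605  0.14      ] [ 0.50694624 -0.1307167   0.14      ]
bush 0.092 [0.47752799 0.20680886 0.092     ] [0.4646638  0.21181777 0.092     ]
bush 0.1 [0.47658134 0.20481455 0.1       ] [0.47483116 0.20528603 0.1       ]
bush 0.108 [0.47563468 0.20282024 0.108     ] [0.48499851 0.1987543  0.108     ]
pA [ 0.09  -0.013] 0.091 -8.0
pB [-0.075  0.088] 0.116 130.0
pC [-0.096 -0.013] 0.097 -172.0
[ 0.533 -0.082  0.05 ]
[ 0.5499 -0.159   0.05  ]
[ 0.4742 -0.1758  0.05  ]
[ 0.4531 -0.0978  0.05  ]
```

drive_tool([
  {"slide":[0,0,0],"delta_rot":[0,0,0.0488],"hand":1},
  {"slide":[0,0,0],"delta_rot":[0,0,0.0488],"hand":1},
  {"slide":[0,0,0],"delta_rot":[0,0,0.0488],"hand":1},
  {"slide":[0.54,-0.84,0],"delta_rot":[0,0,0],"hand":1},
  {"slide":[0.54,-0.84,0],"delta_rot":[0,0,0],"hand":1},
])

```text
time_s: 0.78
eef_pos: [0.3093, -0.4303, 0.2308]
eef_rot: [-0.0, 1.0, -0.001, -0.0]
wrist_force: [0.6, 0.1, 0.0]
opening: 0.999
```

drive_tool([
  {"slide":[0.54,-0.84,0],"delta_rot":[0,0,0],"hand":1},
  {"slide":[0.54,-0.84,0],"delta_rot":[0,0,0],"hand":1},
  {"slide":[0.54,-0.84,0],"delta_rot":[0,0,0],"hand":1},
  {"slide":[0.54,-0.84,0],"delta_rot":[0,0,0],"hand":1},
  {"slide":[0.54,-0.84,0],"delta_rot":[0,0,0],"hand":1},
])

```text
time_s: 1.4
eef_pos: [0.4448, -0.2198, 0.2312]
eef_rot: [-0.0, 1.0, -0.0, -0.0]
wrist_force: [1.1, -0.2, -0.3]
opening: 0.997
```

drive_tool([
  {"slide":[0.54,-0.84,0],"delta_rot":[0,0,0],"hand":1},
  {"slide":[0.54,-0.84,0],"delta_rot":[0,0,0],"hand":1},
  {"slide":[0.09,-0.14,0],"delta_rot":[0,0,0],"hand":1},
  {"slide":[0,0,0],"delta_rot":[0,0,0],"hand":1},
  {"slide":[0,0,0],"delta_rot":[0,0,0],"hand":1},
])

```text
time_s: 2.02
eef_pos: [0.5022, -0.1313, 0.2311]
eef_rot: [0.0, 1.0, -0.001, -0.0]
wrist_force: [-0.5, -0.7, -1.2]
opening: 1.001
```

```bash
python3 - <<'E'
from bench import ctrl;from h import *;import pickle
c=ctrl.camera("wrist");pickle.dump(c,open("w1.pkl","wb"));cv2.imwrite("pics/w1.png",c["frame"][:,:,::-1])
print((-c["R"].T@c["t"]).round(4),c["R"].round(3).tolist(), ctrl.get_obs()["eef_pos"])
for X in((.5035,-.129,.14),(.5035,-.129,.231)): print(proj(c,X))
print(blobs(c,(22,120,90),(34,255,255)))
E
```

```text
[ 0.5798 -0.1323  0.3742] [[-0.001, -1.0, -0.0], [-0.953, 0.001, 0.302], [-0.302, 0.0, -0.953]] [ 0.50218985 -0.13145592  0.23117037]
[253.3347715 196.4689026]
[251.31696074 247.40175274]
[([256.0, 189.6], [243, 176, 27, 32, 511])]
```

View pics/w1.png

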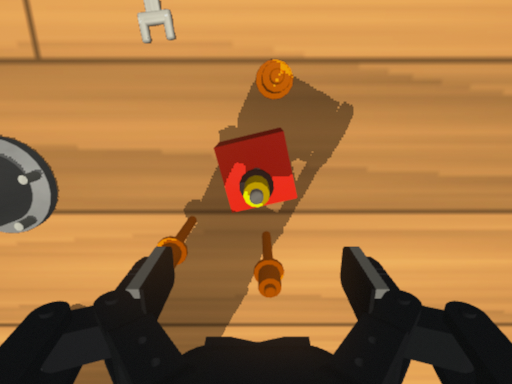

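```bash
python3 - <<'E'
from h import *;import pickle
c=pickle.load(open("w1.pkl","rb"))
crop(c,225,160,64,64,8,"pics/w1c.png")
E
```

```text
(no output)
```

View pics/w1c.png

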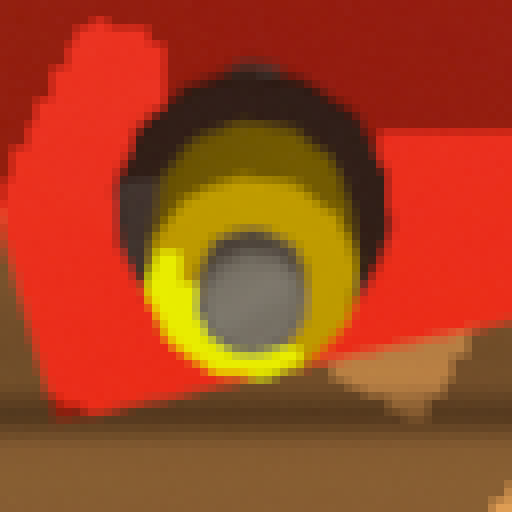

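```bash
python3 - <<'E'
from h import *;import pickle
c=pickle.load(open("w1.pkl","rb"))
print(onz(c,(255.9,197.3),.14),onz(c,(255.9,194.4),.131))
# foot ellipse: width px -> 
for z in(.098,.100,.102): # foot top
  print(z,proj(c,(.5025,-.13,z+.005)), proj(c,(.5025,-.13,z+.031)))
E
```

```text
[ 0.50275021 -0.13119015  0.14      ] [ 0.50249179 -0.13115547  0.131     ]
0.098 [254.82682332 185.71878315] [254.61290364 193.71317574]
0.1 [254.81171278 186.28347905] [254.59472692 194.39245807]
0.102 [254.79639502 186.85591936] [254.57627652 195.08196802]
```

drive_tool([
  {"slide":[0.015,-0.014,0.7],"delta_rot":[0,0,0],"hand":1},
  {"slide":[0,0,0.7],"delta_rot":[0,0,0],"hand":1},
  {"slide":[0,0,0.7],"delta_rot":[0,0,0],"hand":1},
  {"slide":[0,0,0.32],"delta_rot":[0,0,0],"hand":1},
  {"slide":[0,0,0],"delta_rot":[0,0,0],"hand":1},
])

```text
time_s: 2.7
eef_pos: [0.5027, -0.13, 0.1096]
eef_rot: [-0.0, 1.0, -0.001, -0.001]
wrist_force: [-0.2, 0.2, 0.2]
opening: 1.001
```

```bash
python3 - <<'E'
from bench import ctrl;from h import *;import pickle
o=ctrl.get_obs();print(o["eef_pos"],o["wrist_force"])
c=ctrl.camera("wrist");s=ctrl.camera("scene")
cv2.imwrite("pics/w2.png",c["frame"][:,:,::-1]); crop(s,140,110,110,110,6,"pics/s2.png")
E
```

```text
[ 0.50272335 -0.12999859  0.10961353] [-0.1810147   0.23266633  0.19145109]
```

View pics/w2.png

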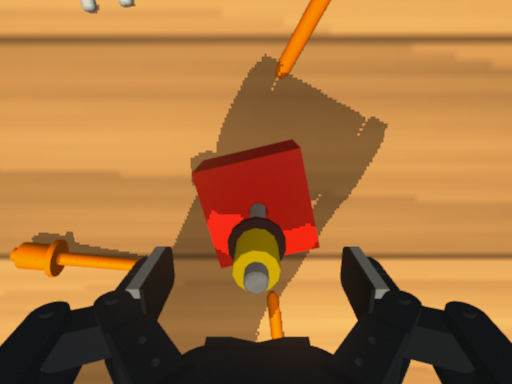

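View pics/s2.png

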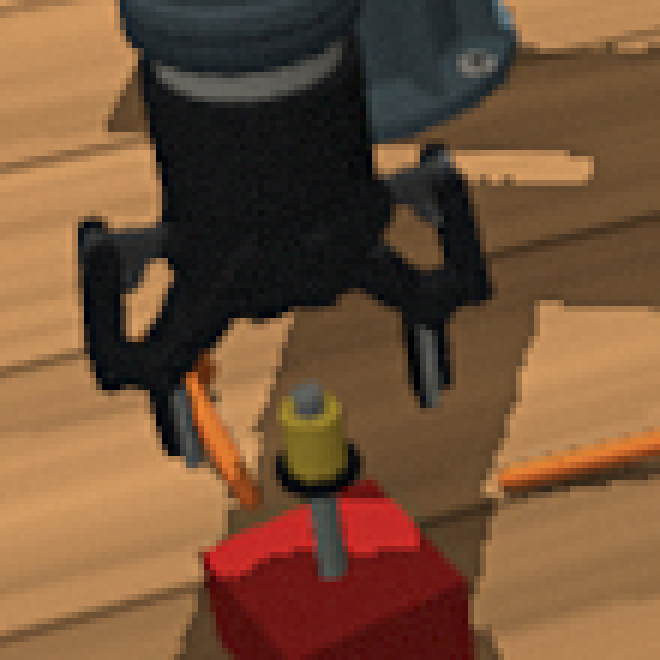

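```bash
python3 - <<'E'
from bench import ctrl;from h import *
for n in("scene","top"):
  s=ctrl.camera(n); cv2.imwrite(f"pics/{n}3.png",s["frame"][:,:,::-1])
E
```

```text
(no output)
```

View pics/scene3.png

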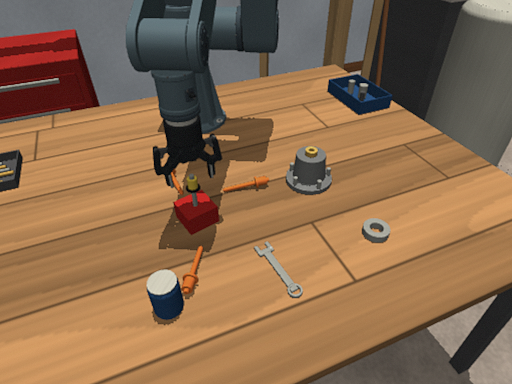

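View pics/top3.png

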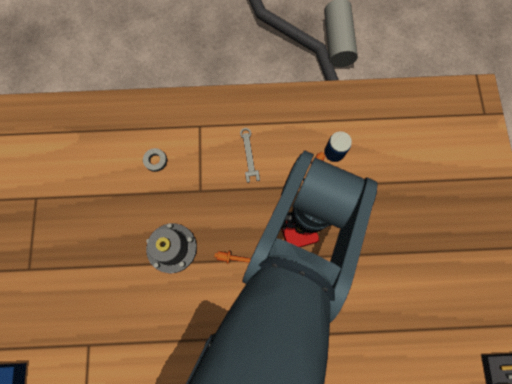

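All three orange posts got knocked over during my descent. They're lying on the bench, and the can, spanner and bearing look unmoved. The gauge still stands centred between the pads, so I'll carry on and close.

drive_tool([
  {"slide":[0,0,0],"delta_rot":[0,0,0],"hand":0.2},
  {"slide":[0,0,0],"delta_rot":[0,0,0],"hand":0},
  {"slide":[0,0,0],"delta_rot":[0,0,0],"hand":0},
  {"slide":[0,0,0],"delta_rot":[0,0,0],"hand":0},
  {"slide":[0,0,0],"delta_rot":[0,0,0],"hand":0},
])

```text
time_s: 3.52
eef_pos: [0.5037, -0.1297, 0.1105]
eef_rot: [0.0, 1.0, -0.0, 0.0]
wrist_force: [0.1, -0.2, 1.6]
opening: 0.255
```

```bash
python3 - <<'E'
from bench import ctrl;from h import *
o=ctrl.get_obs();print(o["eef_pos"],o["wrist_force"],o["opening"])
c=ctrl.camera("wrist");s=ctrl.camera("scene")
crop(c,130,150,260,200,3,"pics/w4.png"); crop(s,140,110,110,110,5,"pics/s4.png")
E
```

```text
[ 0.503667   -0.12971247  0.11051978] [ 0.12319281 -0.23113277  1.62624988] 0.255329814177398
```

View pics/w4.png

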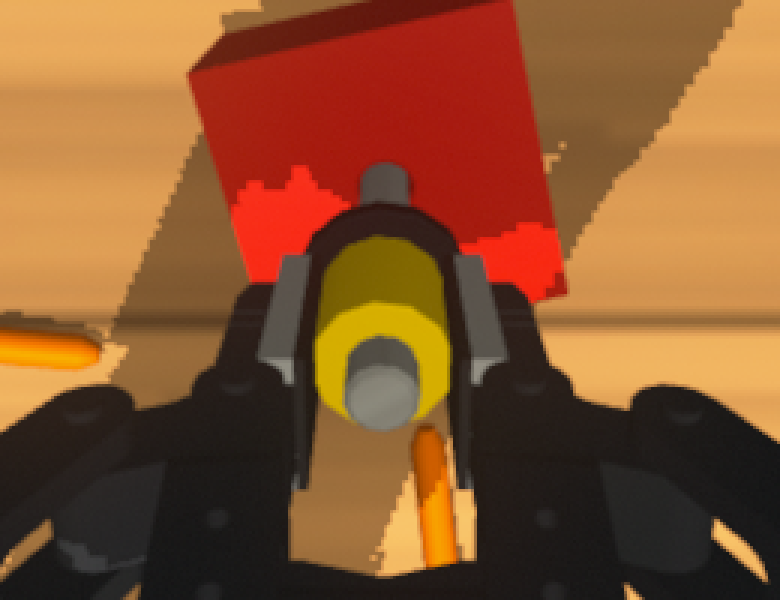

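View pics/s4.png

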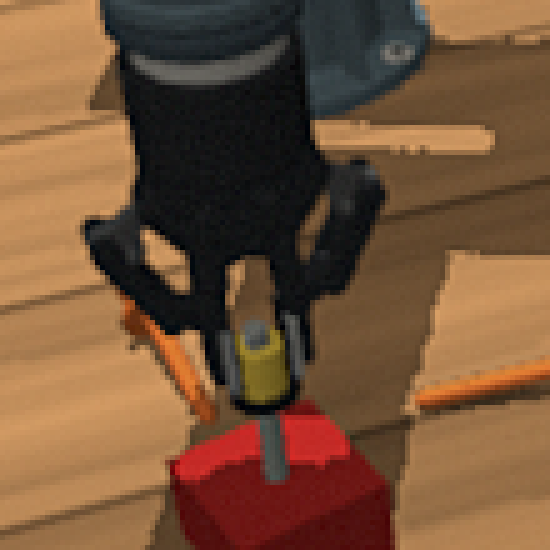

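drive_tool([
  {"slide":[0,0,0],"delta_rot":[0,0,0],"hand":0},
  {"slide":[0,0,-0.1],"delta_rot":[0,0,0],"hand":0},
  {"slide":[0,0,-0.1],"delta_rot":[0,0,0],"hand":0},
  {"slide":[0,0,-0.1],"delta_rot":[0,0,0],"hand":0},
  {"slide":[0,0,0],"delta_rot":[0,0,0],"hand":0},
])

```text
time_s: 4.25
eef_pos: [0.5037, -0.1297, 0.1258]
eef_rot: [0.0, 1.0, -0.0, 0.0]
wrist_force: [-0.0, -0.1, -1.1]
opening: 0.255
```

```bash
python3 - <<'E'
from bench import ctrl;from h import *
o=ctrl.get_obs();print(o["eef_pos"],o["wrist_force"],o["opening"])
c=ctrl.camera("wrist");s=ctrl.camera("scene")
crop(c,130,150,260,200,3,"pics/w5.png"); crop(s,140,110,110,110,5,"pics/s5.png")
E
```

```text
[ 0.50372105 -0.12969955  0.12578467] [-0.01213069 -0.11836813 -1.07142033] 0.25508161726110473
```

View pics/w5.png

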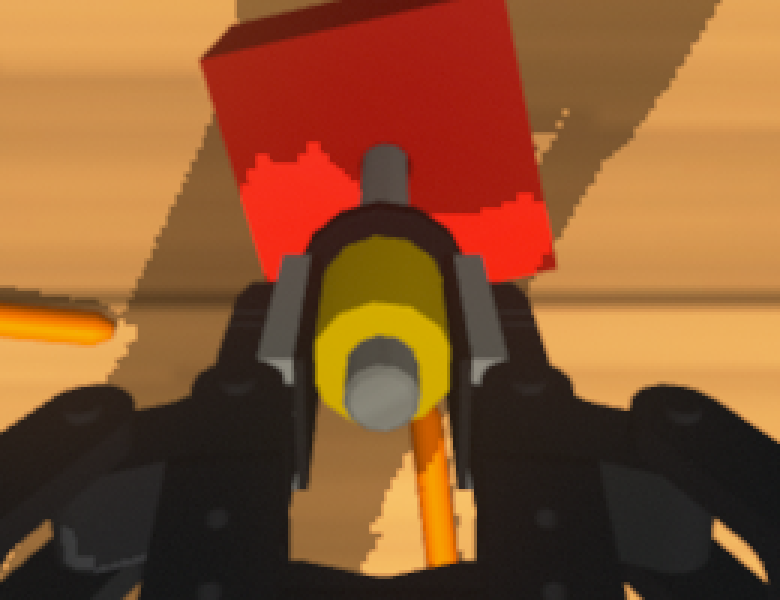

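View pics/s5.png

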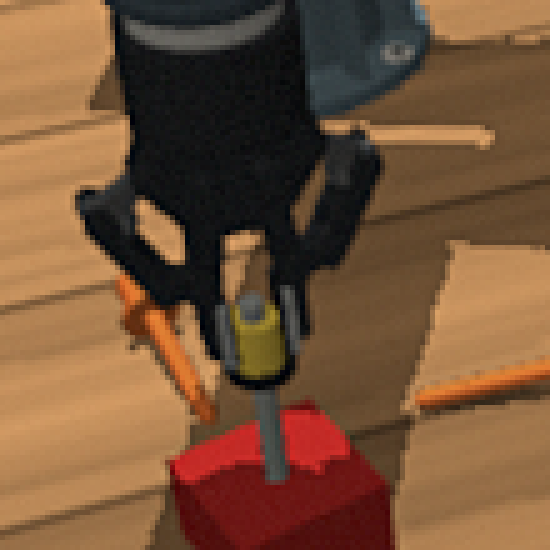

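Gauge follows the gripper. Lifting it clear.

drive_tool([
  {"slide":[0,0,-0.4],"delta_rot":[0,0,0],"hand":0},
  {"slide":[0,0,-0.5],"delta_rot":[0,0,0],"hand":0},
  {"slide":[0,0,-0.6],"delta_rot":[0,0,0],"hand":0},
  {"slide":[0,0,-0.5],"delta_rot":[0,0,0],"hand":0},
  {"slide":[0,0,0],"delta_rot":[0,0,0],"hand":0},
])

```text
time_s: 4.97
eef_pos: [0.5047, -0.1302, 0.2271]
eef_rot: [0.001, 1.0, -0.0, 0.002]
wrist_force: [-0.4, -0.7, -1.9]
opening: 0.253
```

```bash
python3 - <<'E'
from bench import ctrl;from h import *
o=ctrl.get_obs();print(o["eef_pos"],o["wrist_force"],o["opening"])
c=ctrl.camera("wrist");s=ctrl.camera("scene")
crop(c,130,100,260,200,3,"pics/w6.png"); crop(s,130,80,120,140,4,"pics/s6.png")
E
```

```text
[ 0.50466952 -0.13017947  0.22713737] [-0.42798441 -0.72577493 -1.8502047 ] 0.2531007015864232
```

View pics/w6.png

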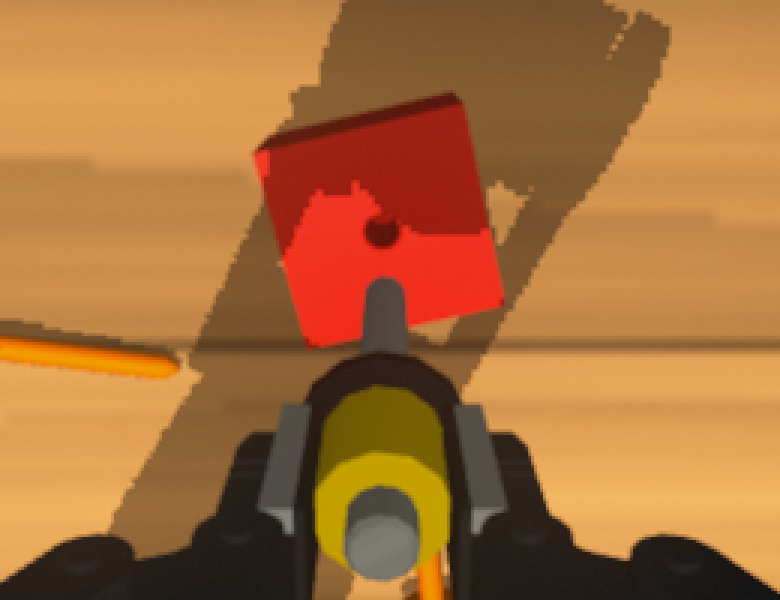

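View pics/s6.png

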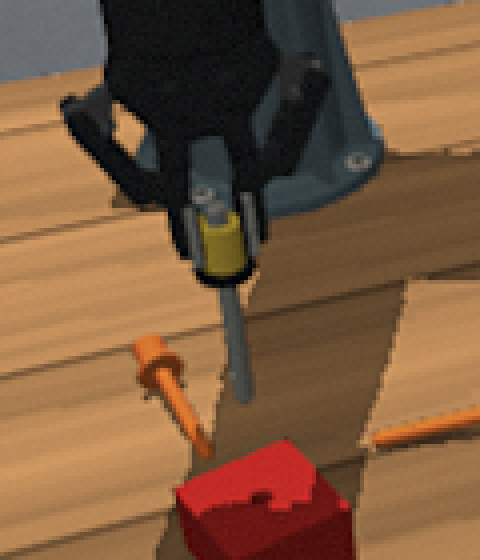

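drive_tool([
  {"slide":[-0.07,-0.5,0],"delta_rot":[0,0,0],"hand":0},
  {"slide":[-0.07,-0.84,0],"delta_rot":[0,0,0],"hand":0},
  {"slide":[-0.07,-0.84,0],"delta_rot":[0,0,0],"hand":0},
  {"slide":[-0.07,-0.84,0],"delta_rot":[0,0,0],"hand":0},
  {"slide":[-0.07,-0.84,0],"delta_rot":[0,0,0],"hand":0},
])

```text
time_s: 5.7
eef_pos: [0.4847, 0.0648, 0.2233]
eef_rot: [-0.0, 1.0, -0.0, -0.002]
wrist_force: [-0.3, -0.0, -1.7]
opening: 0.258
```

drive_tool([
  {"slide":[-0.07,-0.84,0],"delta_rot":[0,0,0],"hand":0},
  {"slide":[-0.07,-0.84,0],"delta_rot":[0,0,0],"hand":0},
  {"slide":[-0.07,-0.84,0],"delta_rot":[0,0,0],"hand":0},
  {"slide":[0,-0.3,0],"delta_rot":[0,0,0],"hand":0},
  {"slide":[0,0,0],"delta_rot":[0,0,0],"hand":0},
])

```text
time_s: 6.32
eef_pos: [0.4748, 0.2047, 0.2239]
eef_rot: [0.0, 1.0, 0.001, -0.001]
wrist_force: [0.4, -0.3, -1.9]
opening: 0.255
```

```bash
python3 - <<'E'
from bench import ctrl;from h import *;import pickle
d={n:ctrl.camera(n) for n in("wrist","scene","top")}
o=ctrl.get_obs();d["o"]=o;print(o["eef_pos"],o["wrist_force"],o["opening"],o["eef_rot"]);pickle.dump(d,open("c7.pkl","wb"))
crop(d["wrist"],170,80,174,200,4,"pics/w7.png"); crop(d["scene"],265,90,90,110,5,"pics/s7.png");crop(d["top"],110,190,110,90,5,"pics/t7.png")
E
```

```text
[0.47554184 0.20324643 0.22474482] [ 0.09722045 -0.41465355 -2.0418657 ] 0.255328891350817 [ 3.40375706e-04  9.99999674e-01 -5.92663871e-04 -4.30795067e-04]
```

View pics/w7.png

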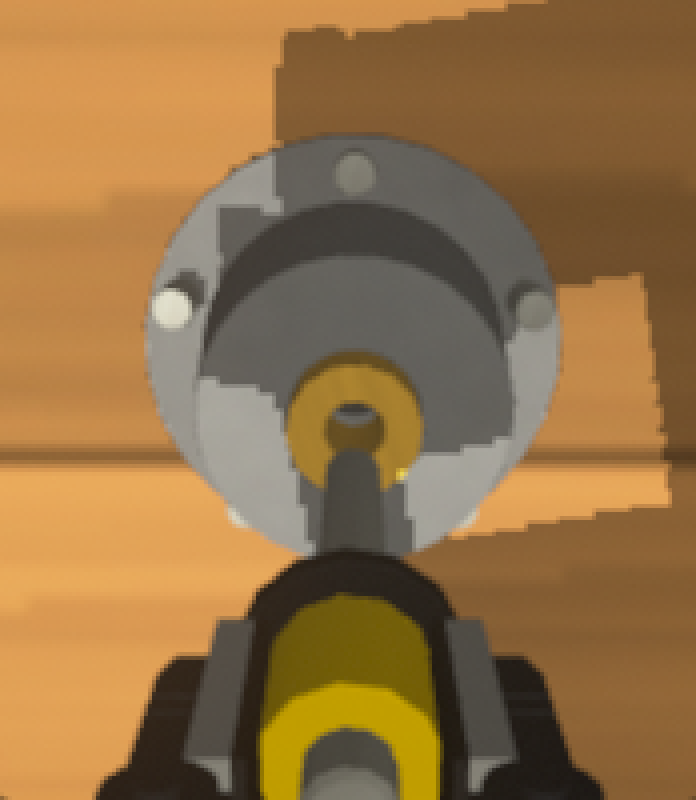

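View pics/s7.png

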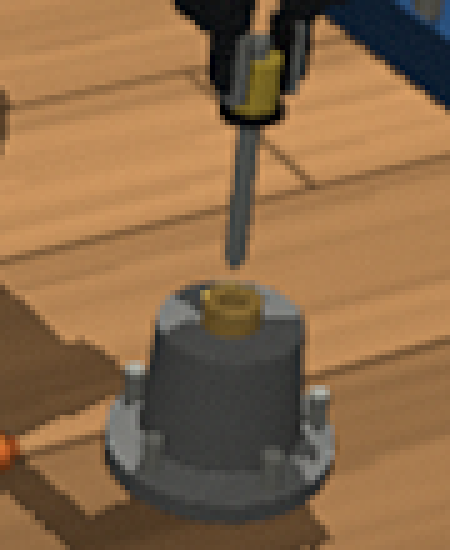

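View pics/t7.png

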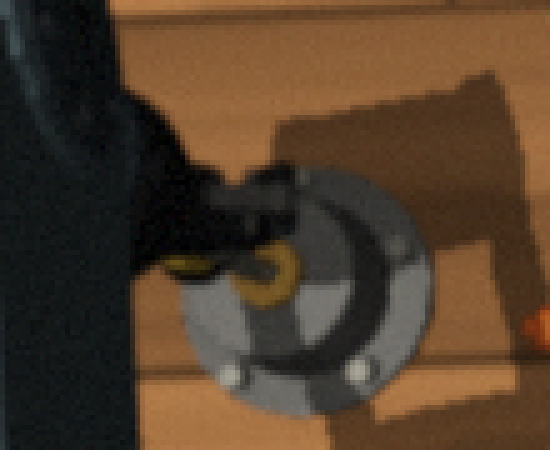

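```bash
python3 - <<'E'
import pickle;from h import *
d=pickle.load(open("c7.pkl","rb"));W=d["wrist"];S=d["scene"];p=d["o"]["eef_pos"]
c0=pickle.load(open("c0.pkl","rb"));T=c0["top"];S0=c0["scene"]
wb=np.array((356,428))/4+(170,80)-.5
tb=np.array((195,239))/7+(135,210)-.5; sb=np.array((293,120))/8+(275,135)-.5
print("WT",tri(W,wb,T,tb),"WS",tri(W,wb,S0,sb))
for z in(.098,.1,.102,.104,.106):print(z,onz(W,wb,z),onz(T,tb,z),onz(S0,sb,z))
n=lambda c,k,o:[( (proj(c,p-[0,0,h])+.5-o)*k).round(1).tolist() for h in(.1005,.09,-.0295)]
print("wrist nose pred crop",n(W,4,(170,80)),"scene",n(S,5,(265,90)))
E
```

```text
WT (array([0.47635568, 0.20295866, 0.10495343]), np.float64(0.001003974085208468)) WS (array([0.4765633 , 0.20306613, 0.10201712]), np.float64(0.0013520098203869126))
0.098 [0.47474392 0.20231984 0.098     ] [0.476818   0.20531313 0.098     ] [0.47228932 0.20691897 0.098     ]
0.1 [0.47532343 0.20233261 0.1       ] [0.47658134 0.20481455 0.1       ] [0.47483116 0.20528603 0.1       ]
0.102 [0.47590294 0.20234538 0.102     ] [0.47634467 0.20431597 0.102     ] [0.47737299 0.2036531  0.102     ]
0.104 [0.47648245 0.20235815 0.104     ] [0.47610801 0.2038174  0.104     ] [0.47991483 0.20202017 0.104     ]
0.106 [0.47706196 0.20237093 0.106     ] [0.47587135 0.20331882 0.106     ] [0.48245667 0.20038723 0.106     ]
wrist nose pred crop [[352.5, 457.6], [352.6, 472.6], [355.3, 804.9]] scene [[234.4, 263.2], [236.2, 246.2], [258.4, 34.0]]
```

drive_tool([
  {"slide":[0.014,0.014,0.1],"delta_rot":[0,0,0],"hand":0},
  {"slide":[0,0,0.1],"delta_rot":[0,0,0],"hand":0},
  {"slide":[0,0,0],"delta_rot":[0,0,0],"hand":0},
  {"slide":[0,0,0],"delta_rot":[0,0,0],"hand":0},
  {"slide":[0,0,0],"delta_rot":[0,0,0],"hand":0},
])

```text
time_s: 7.1
eef_pos: [0.4763, 0.2037, 0.2155]
eef_rot: [-0.0, 1.0, -0.0, 0.0]
wrist_force: [-0.4, -0.4, -2.7]
opening: 0.256
```

```bash
python3 - <<'E'
from bench import ctrl;from h import *;import pickle
d={}
for n in("wrist","scene"):
  d[n]=ctrl.camera(n);o=ctrl.get_obs(); print(o["eef_pos"])
d["o"]=o;pickle.dump(d,open("c8.pkl","wb"))
crop(d["wrist"],220,140,75,75,9,"pics/w8.png"); crop(d["scene"],290,125,45,45,14,"pics/s8.png")
E
```

```text
[0.47633161 0.20373593 0.21548433]
[0.47632377 0.20373405 0.21547924]
```

View pics/w8.png

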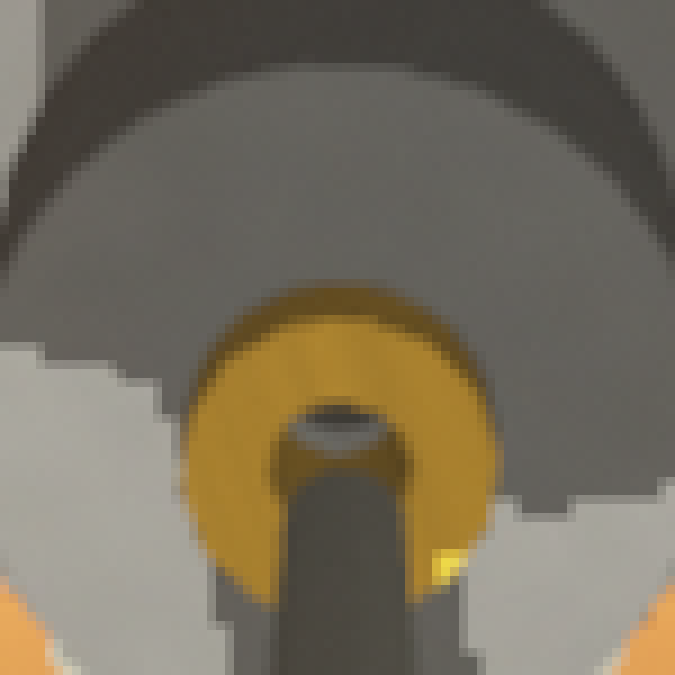

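View pics/s8.png

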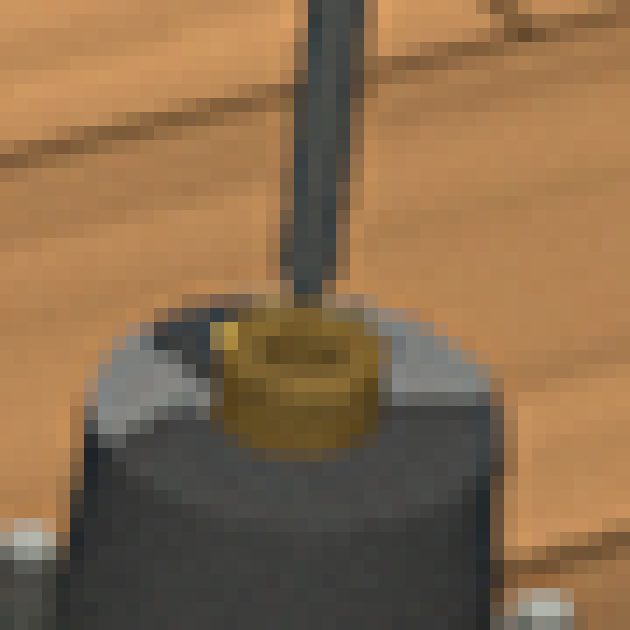

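```bash
python3 - <<'E'
import pickle;from h import *
d=pickle.load(open("c8.pkl","rb"));W=d["wrist"];S=d["scene"];p=d["o"]["eef_pos"]
k=lambda uv:(uv+.5-np.array((220,140)))*9
wb=np.array((341,464))/9+(220,140)-.5
for z in(.100,.102,.104): print(z,onz(W,wb,z))
print("nose edge far pred",k(proj(W,p+[.003,0,-.1005])),"obs (346,472)", "shaft edges",k(proj(W,p+[0,.006,-.09])),k(proj(W,p+[0,-.006,-.09])))
print("bush edges pred at z.103",k(proj(W,[p[0],p[1]+.0165,.103])),k(proj(W,[p[0],p[1]-.0165,.103])))
ks=lambda uv:(uv+.5-np.array((290,125)))*14
print("scene nose",ks(proj(S,p-[0,0,.1005])),"axis at z.102",ks(proj(S,[p[0],p[1],.102])),ks(proj(S,[p[0],p[1],.104])))
E
```

```text
0.1 [0.47515459 0.20256467 0.1       ]
0.102 [0.47576298 0.20256674 0.102     ]
0.104 [0.47637137 0.20256881 0.104     ]
nose edge far pred [329.24744758 467.7719227 ] obs (346,472) shaft edges [265.52454094 530.48201571] [392.25680137 530.51660112]
bush edges pred at z.103 [169.40537742 461.57014075] [489.94728494 461.65461874]
scene nose [306.41896387 289.90717833] axis at z.102 [300.41241049 347.08921007] [301.3311499  338.34286537]
```

drive_tool([
  {"slide":[0,-0.012,0],"delta_rot":[0,0,0],"hand":0},
  {"slide":[0,0,0.1],"delta_rot":[0,0,0],"hand":0},
  {"slide":[0,0,0.1],"delta_rot":[0,0,0],"hand":0},
  {"slide":[0,0,0.1],"delta_rot":[0,0,0],"hand":0},
  {"slide":[0,0,0.1],"delta_rot":[0,0,0],"hand":0},
])

```text
time_s: 7.82
eef_pos: [0.4761, 0.2042, 0.1948]
eef_rot: [0.0, 1.0, -0.0, -0.0]
wrist_force: [-0.1, -0.7, -1.5]
opening: 0.256
```

drive_tool([
  {"slide":[0,0,0.1],"delta_rot":[0,0,0],"hand":0},
  {"slide":[0,0,0.06],"delta_rot":[0,0,0],"hand":0},
  {"slide":[0,0,0],"delta_rot":[0,0,0],"hand":0},
  {"slide":[0,0,0],"delta_rot":[0,0,0],"hand":0},
  {"slide":[0,0,0],"delta_rot":[0,0,0],"hand":0},
])

```text
time_s: 8.45
eef_pos: [0.4764, 0.2043, 0.1876]
eef_rot: [-0.0, 1.0, -0.0, 0.0]
wrist_force: [0.7, -0.2, -2.6]
opening: 0.255
```

```bash
python3 - <<'E'
from bench import ctrl;from h import *;import pickle
d={}
for n in("wrist","scene"):
  d[n]=ctrl.camera(n);o=ctrl.get_obs(); print(o["eef_pos"],o["wrist_force"],o["torque"])
crop(d["wrist"],220,140,75,75,8,"pics/w9.png"); crop(d["scene"],280,105,60,60,10,"pics/s9.png")
E
```

```text
[0.47637689 0.20432806 0.18752726] [-0.79779035 -0.84407972 -2.18558434] [-0.01624453  0.02846761  0.01606541]
[0.47632788 0.20430853 0.18747851] [-1.95803668e-03 -2.00883379e-01 -2.29451248e+00] [ 0.05796331 -0.0042597   0.07567595]
```

View pics/w9.png

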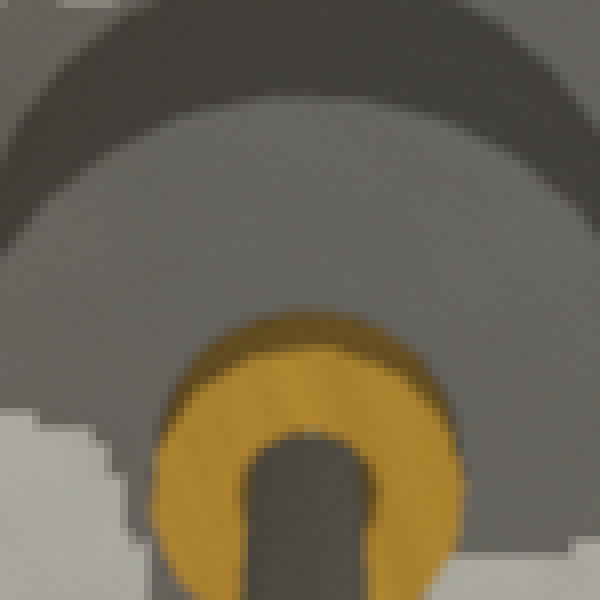

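View pics/s9.png

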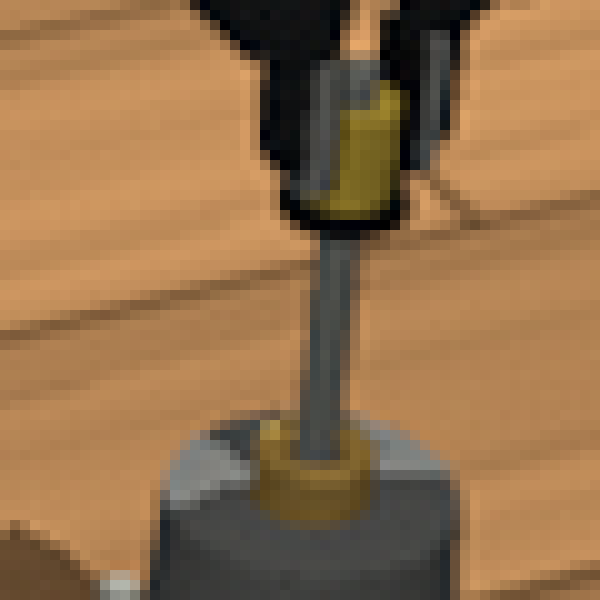

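drive_tool([
  {"slide":[0,0,0.1],"delta_rot":[0,0,0],"hand":0},
  {"slide":[0,0,0.1],"delta_rot":[0,0,0],"hand":0},
  {"slide":[0,0,0.1],"delta_rot":[0,0,0],"hand":0},
  {"slide":[0,0,0.1],"delta_rot":[0,0,0],"hand":0},
  {"slide":[0,0,0.1],"delta_rot":[0,0,0],"hand":0},
])

```text
time_s: 9.18
eef_pos: [0.4762, 0.2043, 0.1618]
eef_rot: [0.0, 1.0, -0.0, -0.0]
wrist_force: [-0.3, 0.4, -1.4]
opening: 0.256
```

drive_tool([
  {"slide":[0,0,0.1],"delta_rot":[0,0,0],"hand":0},
  {"slide":[0,0,0.1],"delta_rot":[0,0,0],"hand":0},
  {"slide":[0,0,0.1],"delta_rot":[0,0,0],"hand":0},
  {"slide":[0,0,0.1],"delta_rot":[0,0,0],"hand":0},
  {"slide":[0,0,0.1],"delta_rot":[0,0,0],"hand":0},
])

```text
time_s: 9.8
eef_pos: [0.4762, 0.2043, 0.137]
eef_rot: [-0.0, 1.0, -0.0, -0.0]
wrist_force: [1.4, 0.2, -1.5]
opening: 0.254
```

drive_tool([
  {"slide":[0,0,0.02],"delta_rot":[0,0,0],"hand":0},
  {"slide":[0,0,0.02],"delta_rot":[0,0,0],"hand":0},
  {"slide":[0,0,0.02],"delta_rot":[0,0,0],"hand":0},
  {"slide":[0,0,0.02],"delta_rot":[0,0,0],"hand":0},
  {"slide":[0,0,0.02],"delta_rot":[0,0,0],"hand":0},
])

```text
time_s: 10.42
eef_pos: [0.4763, 0.2043, 0.1323]
eef_rot: [-0.0, 1.0, -0.0, 0.0]
wrist_force: [0.3, -1.0, -1.6]
opening: 0.251
```

drive_tool([
  {"slide":[0,0,0.02],"delta_rot":[0,0,0],"hand":0},
  {"slide":[0,0,0.02],"delta_rot":[0,0,0],"hand":0},
  {"slide":[0,0,0.02],"delta_rot":[0,0,0],"hand":0},
  {"slide":[0,0,0.02],"delta_rot":[0,0,0],"hand":0},
  {"slide":[0,0,0.02],"delta_rot":[0,0,0],"hand":0},
])

```text
time_s: 11.05
eef_pos: [0.4763, 0.2043, 0.1273]
eef_rot: [-0.0, 1.0, -0.0, 0.0]
wrist_force: [-0.1, 0.8, 3.9]
opening: 0.255
```

Rod contact with the bottom shows as a 5.5 N rise. I'll keep sliding the collar slowly.

drive_tool([
  {"slide":[0,0,0.02],"delta_rot":[0,0,0],"hand":0},
  {"slide":[0,0,0.02],"delta_rot":[0,0,0],"hand":0},
  {"slide":[0,0,0.02],"delta_rot":[0,0,0],"hand":0},
  {"slide":[0,0,0.02],"delta_rot":[0,0,0],"hand":0},
  {"slide":[0,0,0],"delta_rot":[0,0,0],"hand":0},
])

```text
time_s: 11.68
eef_pos: [0.477, 0.2044, 0.1243]
eef_rot: [-0.0, 1.0, -0.0, 0.001]
wrist_force: [-0.3, -0.6, 4.7]
opening: 0.256
```

```bash
python3 - <<'E'
from bench import ctrl;from h import *;import pickle
d={}
for n in("wrist","scene"):
  d[n]=ctrl.camera(n);o=ctrl.get_obs(); print(o["eef_pos"],o["wrist_force"])
crop(d["wrist"],200,130,110,110,6,"pics/w10.png"); crop(d["scene"],280,105,60,70,9,"pics/s10.png")
E
```

```text
[0.47701905 0.20435289 0.12425523] [-1.11543031 -0.57116763  5.19524578]
[0.47703035 0.20437492 0.12426779] [-1.12150282 -1.40373053  4.51276216]
```

View pics/s10.png

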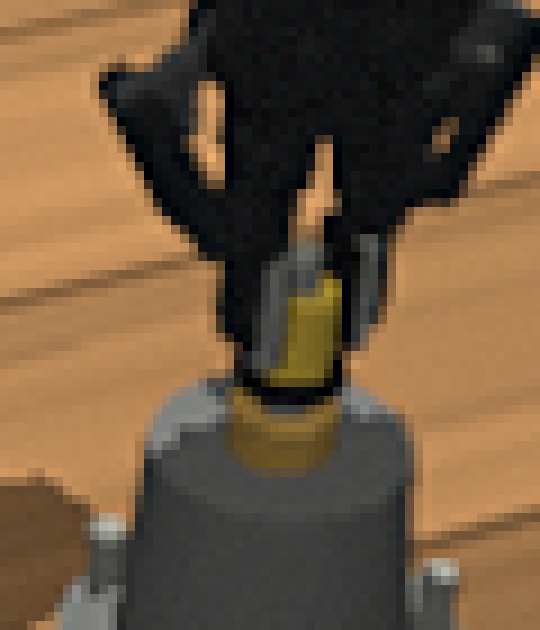

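View pics/w10.png

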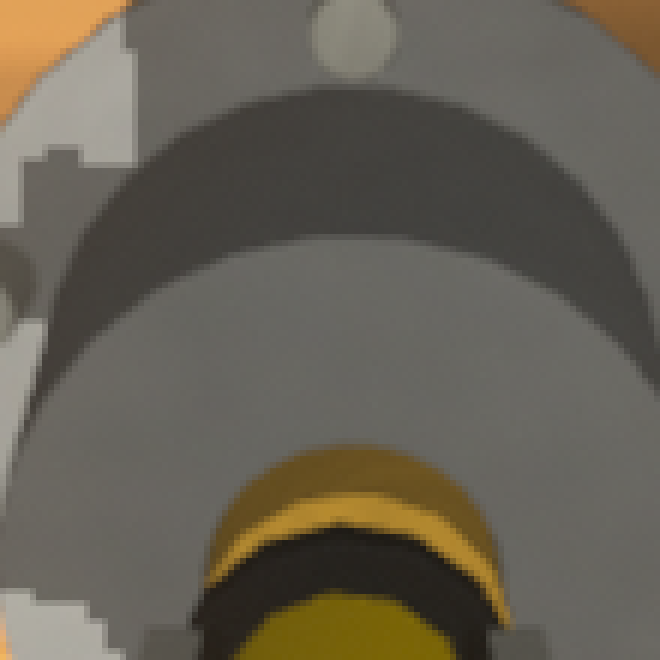

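drive_tool([
  {"slide":[0,0,0.02],"delta_rot":[0,0,0],"hand":0},
  {"slide":[0,0,0.02],"delta_rot":[0,0,0],"hand":0},
  {"slide":[0,0,0.02],"delta_rot":[0,0,0],"hand":0},
  {"slide":[0,0,0.02],"delta_rot":[0,0,0],"hand":0},
  {"slide":[0,0,0.02],"delta_rot":[0,0,0],"hand":0},
])

```text
time_s: 12.4
eef_pos: [0.477, 0.2044, 0.1193]
eef_rot: [-0.0, 1.0, -0.0, 0.001]
wrist_force: [-0.9, -0.9, 6.3]
opening: 0.256
```

drive_tool([
  {"slide":[0,0,0.02],"delta_rot":[0,0,0],"hand":0},
  {"slide":[0,0,0.02],"delta_rot":[0,0,0],"hand":0},
  {"slide":[0,0,0.01],"delta_rot":[0,0,0],"hand":0},
  {"slide":[0,0,0.01],"delta_rot":[0,0,0],"hand":0},
  {"slide":[0,0,0],"delta_rot":[0,0,0],"hand":0},
])

```text
time_s: 13.02
eef_pos: [0.477, 0.2043, 0.1162]
eef_rot: [-0.0, 1.0, -0.0, 0.001]
wrist_force: [-0.9, -1.0, 5.3]
opening: 0.251
```

```bash
python3 - <<'E'
from bench import ctrl;from h import *;import pickle
d={}
for n in("wrist","scene"):
  d[n]=ctrl.camera(n);o=ctrl.get_obs(); print(o["eef_pos"],o["wrist_force"])
crop(d["wrist"],170,180,170,130,4,"pics/w11.png"); crop(d["scene"],280,105,60,70,9,"pics/s11.png")
E
```

```text
[0.47698614 0.20433111 0.11618186] [-0.06356769 -0.52055016  5.53754252]
[0.47695435 0.20433664 0.11617297] [ 0.31607177 -1.55592164  4.84273813]
```

View pics/s11.png

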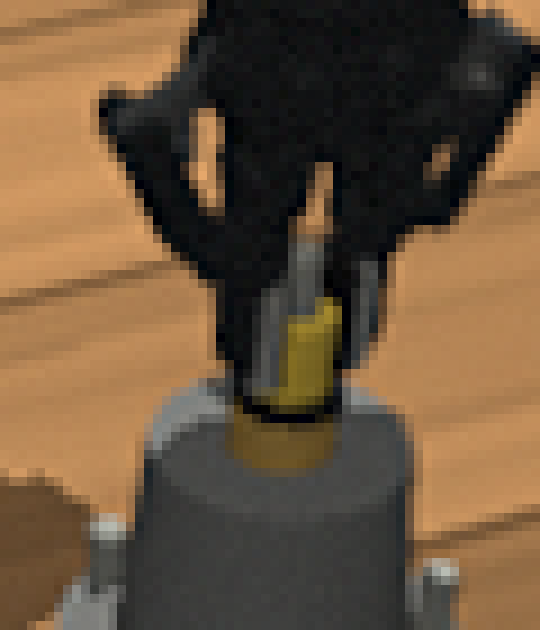

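View pics/w11.png

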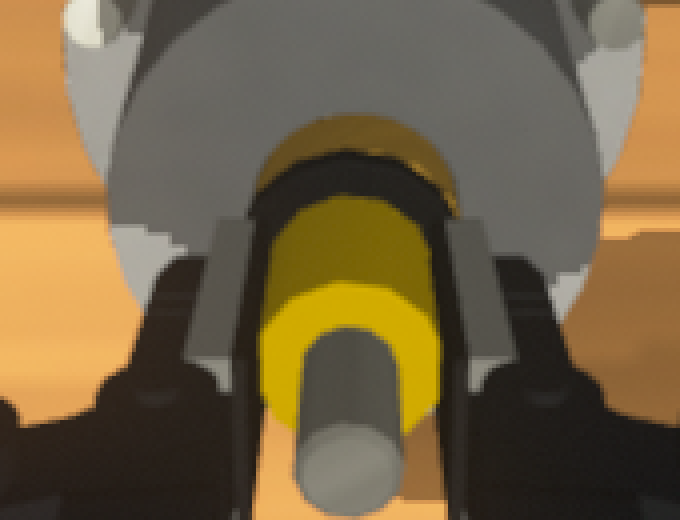

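drive_tool([
  {"slide":[0,0,0.01],"delta_rot":[0,0,0],"hand":0},
  {"slide":[0,0,0.01],"delta_rot":[0,0,0],"hand":0},
  {"slide":[0,0,0.01],"delta_rot":[0,0,0],"hand":0},
  {"slide":[0,0,0],"delta_rot":[0,0,0],"hand":0},
  {"slide":[0,0,0],"delta_rot":[0,0,0],"hand":0},
])

```text
time_s: 13.75
eef_pos: [0.4771, 0.2043, 0.1152]
eef_rot: [-0.0, 1.0, -0.0, 0.001]
wrist_force: [-2.4, -1.0, 9.5]
opening: 0.255
```

drive_tool([
  {"slide":[0,0,0.01],"delta_rot":[0,0,0],"hand":0},
  {"slide":[0,0,0.01],"delta_rot":[0,0,0],"hand":0},
  {"slide":[0,0,0],"delta_rot":[0,0,0],"hand":0},
  {"slide":[0,0,0],"delta_rot":[0,0,0],"hand":0},
  {"slide":[0,0,0],"delta_rot":[0,0,0],"hand":0},
])

```text
time_s: 14.38
eef_pos: [0.4771, 0.2044, 0.1151]
eef_rot: [0.0, 1.0, 0.0, 0.001]
wrist_force: [-4.7, -2.4, 16.9]
opening: 0.253
```

Force rises while z stays put (0.1152 to 0.1151), so the foot is seated. Checking by eye.

```bash
python3 - <<'E'
from bench import ctrl;from h import *;import pickle
d={}
for n in("wrist","scene"):
  d[n]=ctrl.camera(n);o=ctrl.get_obs(); print(o["eef_pos"],o["wrist_force"])
crop(d["wrist"],170,180,170,130,4,"pics/w12.png"); crop(d["scene"],290,115,45,50,12,"pics/s12.png")
E
```

```text
[0.47711621 0.20434957 0.11507158] [-5.39446209 -1.2422495  16.65199292]
[0.47716172 0.204355   0.11510438] [-5.16128627 -1.67428376 17.62669239]
```

View pics/s12.png

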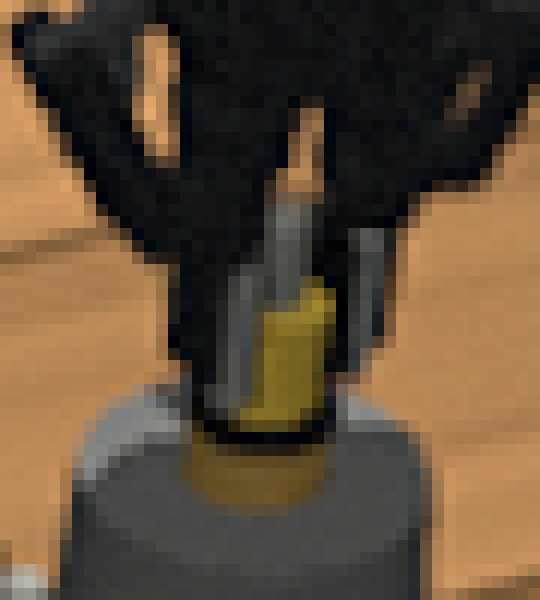

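View pics/w12.png

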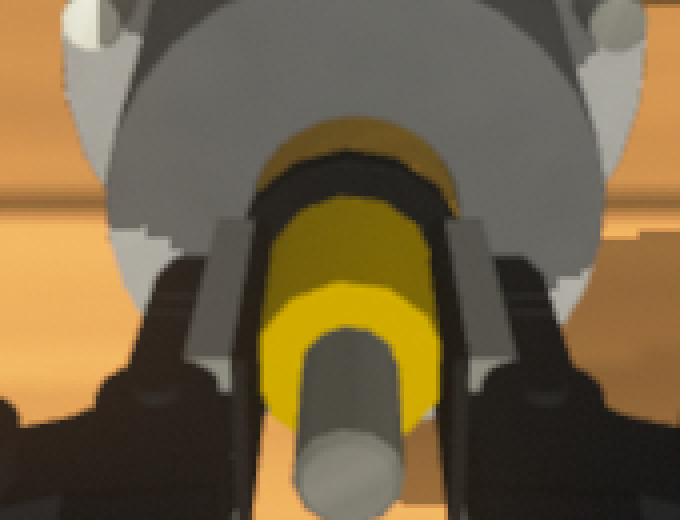

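Foot is on the bush with no gap visible. The wrist view shows maybe a 1 mm sideways offset, foot at x≈348 against bush at 357 in the crop. I'll relieve the press, then open.

drive_tool([
  {"slide":[0,0,-0.015],"delta_rot":[0,0,0],"hand":0},
  {"slide":[0,0,-0.01],"delta_rot":[0,0,0],"hand":0},
  {"slide":[0,0,0],"delta_rot":[0,0,0],"hand":0},
  {"slide":[0,0,0],"delta_rot":[0,0,0],"hand":0},
  {"slide":[0,0,0],"delta_rot":[0,0,0],"hand":0},
])

```text
time_s: 15.1
eef_pos: [0.4771, 0.2044, 0.1152]
eef_rot: [-0.0, 1.0, -0.0, 0.001]
wrist_force: [-1.5, -1.4, 7.5]
opening: 0.257
```

```bash
python3 - <<'E'
from bench import ctrl;from h import *;import pickle
c=ctrl.camera("wrist");o=ctrl.get_obs(); print(o["eef_pos"],o["wrist_force"])
crop(c,215,200,85,75,9,"pics/w13.png")
E
```

```text
[0.4770261  0.20435227 0.1151627 ] [-0.61940021 -0.60697694  7.14655036]
```

View pics/w13.png

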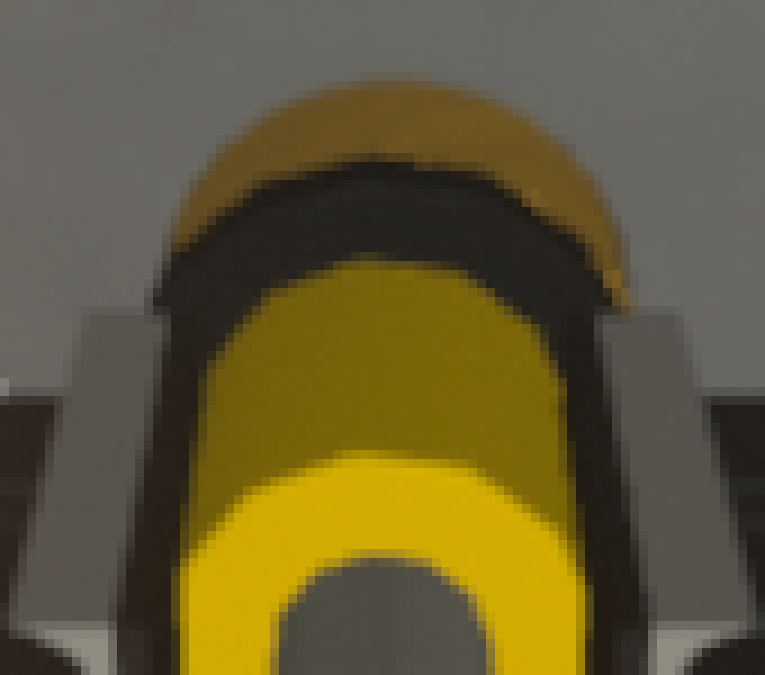

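drive_tool([
  {"slide":[0,0.008,0],"delta_rot":[0,0,0],"hand":0},
  {"slide":[0,0.008,0],"delta_rot":[0,0,0],"hand":0},
  {"slide":[0,0.006,0],"delta_rot":[0,0,0],"hand":0},
  {"slide":[0,0,0],"delta_rot":[0,0,0],"hand":0},
  {"slide":[0,0,0],"delta_rot":[0,0,0],"hand":0},
])

```text
time_s: 15.78
eef_pos: [0.4771, 0.2039, 0.1152]
eef_rot: [-0.001, 1.0, -0.0, 0.001]
wrist_force: [-1.8, 1.7, 6.3]
opening: 0.259
```

```bash
python3 - <<'E'
from bench import ctrl;from h import *;import pickle
c=ctrl.camera("wrist");o=ctrl.get_obs(); print(o["eef_pos"],o["wrist_force"])
crop(c,215,200,85,75,9,"pics/w14.png")
E
```

```text
[0.47708371 0.20385546 0.11516809] [-0.75577381  1.36959897  6.71290619]
```

View pics/w14.png

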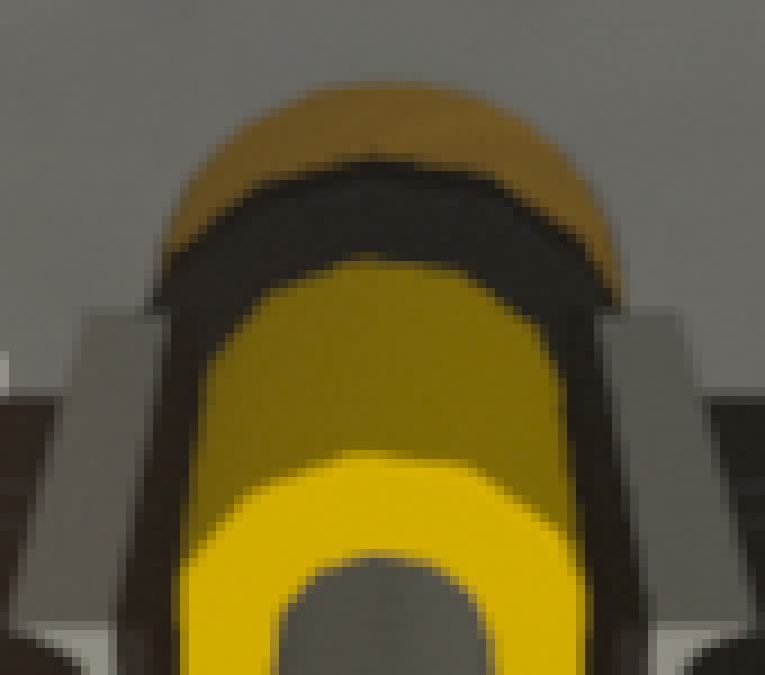

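Offset now about 0.5 mm. Releasing.

drive_tool([
  {"slide":[0,0,0],"delta_rot":[0,0,0],"hand":0.35},
  {"slide":[0,0,0],"delta_rot":[0,0,0],"hand":0.6},
  {"slide":[0,0,0],"delta_rot":[0,0,0],"hand":0.9},
  {"slide":[0,0,0],"delta_rot":[0,0,0],"hand":0.9},
  {"slide":[0,0,0],"delta_rot":[0,0,0],"hand":0.9},
])

```text
time_s: 16.45
eef_pos: [0.4762, 0.2031, 0.114]
eef_rot: [0.0, 1.0, -0.0, -0.0]
wrist_force: [0.8, -0.1, 0.5]
opening: 0.899
```

```bash
python3 - <<'E'
from bench import ctrl;from h import *;import pickle
c=ctrl.camera("wrist");s=ctrl.camera("scene");o=ctrl.get_obs(); print(o["eef_pos"],o["wrist_force"],o["opening"])
crop(c,130,170,260,200,3,"pics/w15.png");crop(s,270,85,80,110,5,"pics/s15.png")
E
```

```text
[0.47621152 0.20316328 0.11402104] [0.53722529 0.17547142 0.36163137] 0.8986745260127623
```

View pics/w15.png

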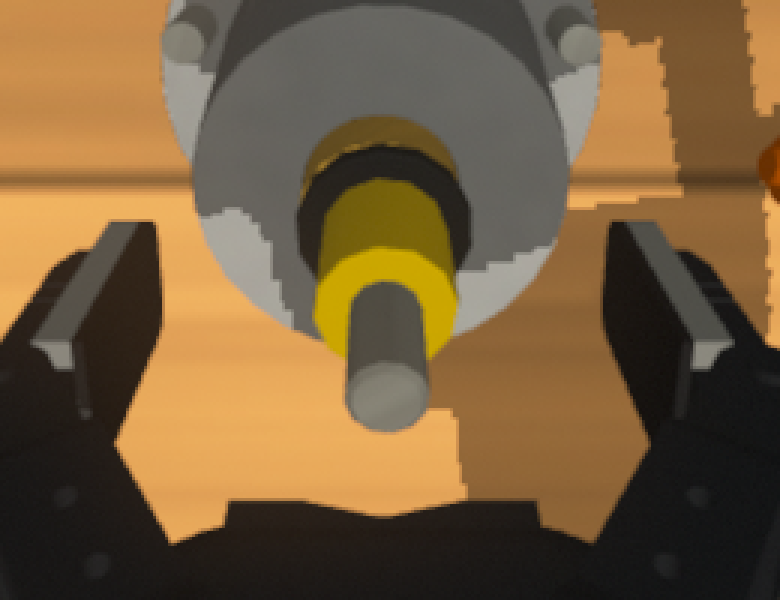

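View pics/s15.png

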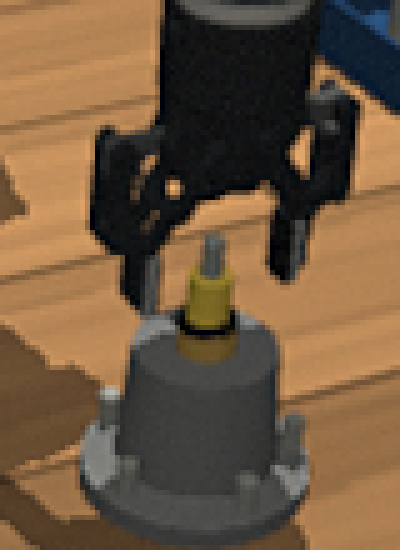

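drive_tool([
  {"slide":[0,0,-0.2],"delta_rot":[0,0,0],"hand":0.9},
  {"slide":[0,0,-0.5],"delta_rot":[0,0,0],"hand":0.9},
  {"slide":[0,0,-0.7],"delta_rot":[0,0,0],"hand":0.9},
  {"slide":[0,0,-0.7],"delta_rot":[0,0,0],"hand":0.9},
  {"slide":[0,0,0],"delta_rot":[0,0,0],"hand":0.9},
])

```text
time_s: 17.18
eef_pos: [0.4785, 0.2036, 0.2232]
eef_rot: [-0.001, 1.0, 0.0, 0.004]
wrist_force: [-0.0, 0.5, 1.1]
opening: 0.896
```

```bash
python3 - <<'E'
from bench import ctrl;from h import *;import pickle
d={n:ctrl.camera(n) for n in("wrist","scene","top")};o=ctrl.get_obs(); print(o["eef_pos"],o["wrist_force"],o["time_s"])
pickle.dump(d,open("c16.pkl","wb"))
crop(d["wrist"],200,120,110,110,6,"pics/w16.png");crop(d["scene"],285,115,50,70,8,"pics/s16.png")
cv2.imwrite("pics/sc16.png",d["scene"]["frame"][:,:,::-1])
c0=pickle.load(open("c0.pkl","rb"))
# disturbance check: patch matching of spanner, can, bearing scene before/after
for nm,(x,y,w,h) in dict(spanner=(250,238,55,62),can=(143,266,44,56),bearing=(357,213,38,34)).items():
    r=cv2.matchTemplate(d["scene"]["frame"][y-8:y+h+8,x-8:x+w+8],c0["scene"]["frame"][y:y+h,x:x+w],cv2.TM_CCOEFF_NORMED)
    _,m,_,l=cv2.minMaxLoc(r); print(nm,round(m,3),l[0]-8,l[1]-8)
E
```

```text
[0.47572704 0.20309961 0.21856711] [0.61218023 0.44122571 0.27090761] 17.325
spanner 0.998 0 0
can 0.984 0 0
bearing 0.999 0 0
```

View pics/w16.png

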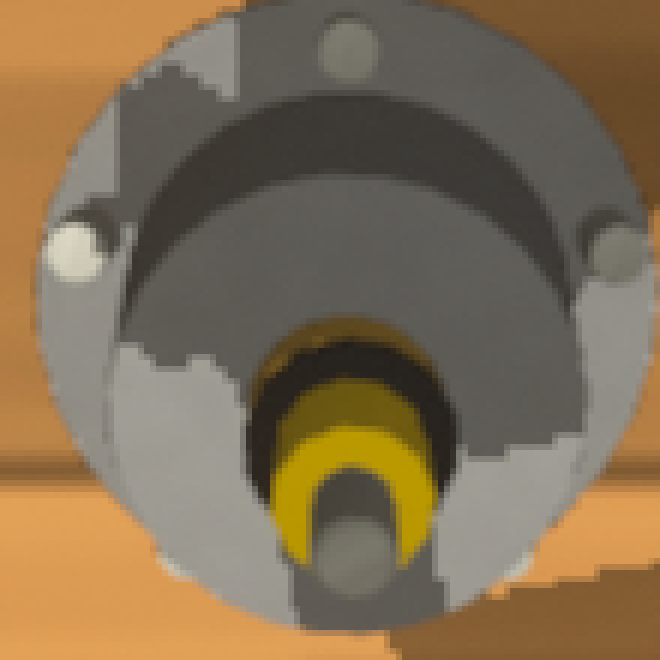

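View pics/s16.png

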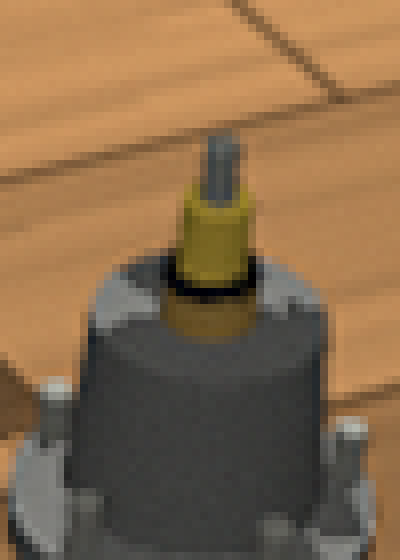

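View pics/sc16.png

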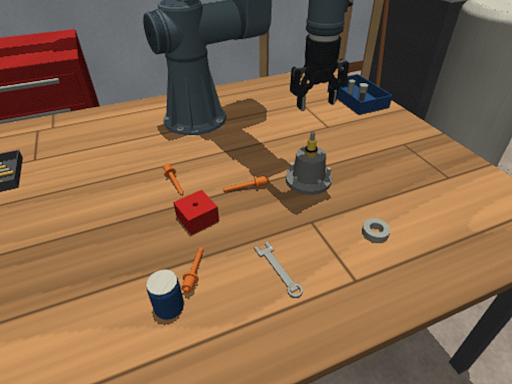

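```bash
python3 - <<'E'
from h import *;import pickle
d=pickle.load(open("c16.pkl","rb"));W=d["wrist"];S=d["scene"]
wt=np.array((354,558))/6+(200,120)-.5; st=np.array((223,137))/8+(285,115)-.5
print("rodtop",tri(W,wt,S,st), onz(W,wt,.157),onz(S,st,.157))
sb=np.array((211,290))/8+(285,115)-.5   # foot mid front? axis col
k=lambda uv:((uv+.5-np.array((285,115)))*8).round(1)
print("scene vertical axis through .4763,.2043:",[k(proj(S,[.4763,.2043,z])).tolist() for z in(.105,.136,.157)])
kw=lambda uv:((uv+.5-np.array((200,120)))*6).round(1)
print("wrist:",[kw(proj(W,[.4763,.2037,z])).tolist() for z in(.105,.136,.157)])
E
```

```text
rodtop (array([0.47565915, 0.20217245, 0.15681694]), np.float64(0.0008211456090228122)) [0.47530329 0.20174952 0.157     ] [0.47649188 0.20230034 0.157     ]
scene vertical axis through .4763,.2043: [[213.9, 270.4], [222.3, 191.1], [228.1, 135.4]]
wrist: [[340.6, 435.1], [339.7, 498.4], [338.9, 550.8]]
```

```bash
python3 -c "
from bench import ctrl
print(ctrl.hand_in())"
```

```text
the job is handed in; nothing more can be done
None
```

I took the gauge out of the red rest block and lowered it through the bush until it touched the bottom of the bore. I then slid the collar down until the foot sat on the bush. The gauge was left standing with the gripper raised clear, and the job was handed in at about 17.3 s; no verdict was reported.

**Last checks**
- **Rod on the bottom:** the rod's top came out at z ≈ 0.157 m, which fits a nose standing about 27 mm above the bench. Its lean looked like about 0.015 rad, against a limit of 0.06.
- **Foot on the bush:** no gap showed, and the foot was centred to about 0.5 mm in the last wrist view.
- **Pressing force:** the highest reading I saw was about 18 N at the wrist. I eased it to about 7 N before letting go.
- **Spanner, can and bearing:** image matching showed no shift in any of them.

**What went wrong or disagreed**
- **Orange posts:** all three look-alikes were knocked over when I came down to grip. They stayed on the bench and nothing they are near moved.
- **Sideways offset:** the wrist camera and the fixed cameras disagreed by 1 to 2 mm, so I aligned by the rod's position against the bush within single images. The seated foot first sat about 1 mm off to one side, and I nudged it back before letting go.

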